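# Shut and latch the wood-lidded storage caddy

### The job

On the coffee counter stand two black storage caddies with their lids ajar. Shut the lid of the one with the brown wooden lid, then turn its brass turnbutton straight across the lid's front edge so that it secures the lid. Keep off the white-lidded caddy.

Things in the scene. Friction and masses are not known exactly. Their poses are not given: they have to be found in the camera images.
- wood_caddy: Caddy to secure: fixed black box, 190 (its x) x 130 (y) x 78 mm high, brown wooden lid. Origin: centre of its underside, on the counter; z up; front faces -x, roughly towards the robot. Front 50 mm (x -95 to -45) is a solid ledge, flat top 78 mm up, carrying the brass turnbutton on a vertical pivot at x -63, y 0. Behind it the lid, 8 mm thick; shut, it spans x -43 to +90, top 78 mm up.
- wood_caddy_lid (a joint): Hinge of the wooden lid (133 x 126 x 8 mm) in rad; its line runs along the caddy's y at x = +90 mm, 70 mm above the counter. 0 is shut, positive open with the front edge (nearest the robot) raised; starts at 0.3 to 0.6. Stiff, stays where left; 1 to 2 N downward on the front half pushes it shut.
- wood_caddy_button (a joint): Angle (rad, counter-clockwise from above) of the brass turnbutton, a bar 60 long, 10 wide, 20 mm tall, 79 to 99 mm above the counter, turning about its middle. 0: along the caddy's y, clear of the lid. +1.57 or -1.57: along its x, straight across the lid's front edge, one end 10 mm over the lid. Starts at -0.35 to 0.35; turns either way to stops at 1.7; 0.04 N m; stays where left.
- white_caddy: Bystander, not to be touched: an identical fixed black caddy (same size, build and origin, own brass turnbutton) but with a white lid, also ajar (0.3 to 0.6 rad), its raised front edge up to about 155 mm above the counter.
Not all that is in view belongs to the job. Leave any blue or green look-alike of the wood_caddy alone.

How it is judged:
By the outcome, as a careful person would: the job done as asked, in the order asked, and still so for the second after the job is handed in, with the robot touching nothing.
It also fails if it takes over 45 s, if anything falls off the work surface, if the arm or the gripper's body presses on something with over 40 N, if the wrist force passes 120 N, or if a joint passes its speed limit or range.

### The arm

A 7-joint arm with a two-finger parallel gripper is mounted at the origin on the work surface. World frame = base frame: x ahead of the robot, y to its left, z up, the work surface at z = 0. Lengths are in mm, angles in rad, forces in N, time in s.
With the tool pointing down it reaches from about 400 to 875 mm from the base axis. Payload 4.4 kg.
Tool frame: the origin (TCP) lies midway between the tips of the shut fingers; the grasp point (between the pads) lies 19 mm behind it; z points along the fingers, y is the line along which they close (so a half turn about z gives the same grasp; the last joint's range is limited). The gripper opens to 85 mm and grips with 20 to 120 N. Pads are 22 mm wide; open, the fingers measure 114 mm over their backs; the gripper's body (76 mm by 85 mm) begins 54 mm behind the grasp point. The pads swing forward as they close: fully open they stand 13 mm farther back than shut.
Start: joints at [1.125, 0.628, 0.038, 1.517, -0.027, 0.996, -0.02], TCP at [241.006, -603.684, 231.313] pointing down, gripper open.
Joint ranges: [-3.06, 3.06], [-0.37, 2.12], [-1.25, 1.32], [0.18, 2.47], [-1.1, 4.24], [0.23, 1.98], [-2.94, 2.94]. Speed limits (rad/s): [2.57, 2.57, 3.14, 3.14, 3.14, 3.14, 3.14].

### API

Orientations are given as [roll, pitch, yaw] about the fixed x, y, z axes, in that order (R = Rz(yaw) Ry(pitch) Rx(roll)).
In Python, from cell import telemetry, eyes, ctrl, finder gives the robot as it stands.
- The arm moves only by the tool move_arm, never from a script. Its argument "steps" is a list of rows, each a list of 7 numbers: the turn, a rotation vector about the world's x, y, z in degrees, then the shift along the world's x, y, z in m, then the finger opening in m, from 0 to 0.0854. A call has 1 to 5 rows; each row shifts and turns the commanded pose from where the row before left it; what a row does not reach is not made up. A row lasts 1/10 s, in which the tool goes at most 50 mm and 8.59 degrees, less where a joint would pass 70% of its speed; a pose out of reach is approached as far as the arm can. A call with a gripper value outside its range is refused whole. The fingers move at their own pace and stop on an object; the grip force is fixed at half the most. Time passes only in rows, so rows that do not move let the fingers close. It gives the time, the measured TCP pose, the force, the opening and the grip force at its end, in the units of the state.
- telemetry.read_state(): the state, without advancing time (a new reading comes with each control period).
- eyes.get_image(name): name is "scene" or "side" or "wrist"; returns (picture, depth): 400x640x3 uint8, blue, green, red; 400x640 float32, mm along the optical axis (not along the pixel's ray), 0 where there is no reading.
- eyes.calibration(name): a dict with "fx", "fy", "cx", "cy" (pixels), "position" and "attitude" of the camera in the world. Camera axes: x right, y down, z forward; pixel columns grow to the right and rows downward; lengths in mm; the calibration is good to about 2 mm. A picture is of the moment at which its call begins: read the wrist's pose just before it. calibration takes no time and is no camera call; for the wrist camera it gives the pose at the moment of the call.
- ctrl.finish_job(): hands the job in; it is judged then, once.
Trained networks look in the newest picture that a camera, given by its name, has taken for a name from the list of things; names that differ only in an ending like _2 or _b are one class to them, and where a whole thing is asked for, a point or a joint stands for the part that bears it (a point fixed in the world has none). Each returns a list of dicts, best first, with "confidence" (0 to 1); they miss things now and then, are a little off and sometimes report something else, mostly with a low value. They report only what shows in the picture. A call takes as long as a camera call. They do not tell look-alikes from the thing itself.
- finder.boxes_of(camera, name): "location" ([x, y, z] in mm, in the coordinates of the camera as it stood for that picture, good to about 4 mm: the middle of the surface that is visible of it).
- finder.cut_out(camera, name): "mask" (400x640 bool, what is visible of it).
- finder.pinpoint(camera, name): "location" ([x, y, z] in mm, in the coordinates of the camera as it stood for that picture, good to about 4 mm: a listed point, or the origin of a listed thing).
The state is a dict: "clock": time; "qpos": joint angles; "qd": joint speeds; "tau": joint torques, N m; "eef_pos": TCP position; "tool_rot": TCP orientation; "force": force on the tool from outside, world axes, zero at the start; "torque": the same for the moment, N m; "width": finger opening in mm; "gripper_force": force on a finger pad.
Only numpy, scipy, OpenCV 4.12 (cv2) and the standard library are available. Lean on these libraries where they do the work, as an engineer would, in place of code of your own. Each camera call takes 0.05 s, during which the arm holds its last target. There are 200 camera calls.

## Working session

There is one attempt and no reset: what is moved stays moved. The work goes in short steps, Python scripts to look and compute and a tool call to move; the robot and the scene stay as the last step left them, time stands still between calls to the robot, and variables do not carry over. Pictures are saved under pics/ and viewed, at most 10 in all, crops included, and the job is handed in when it is done.

Besides the shell and the picture viewer there is one more tool, called as a command line: name --pt "numbers of a row" for each row, then --argument value for the rest. move_arm: Moves the arm, as the interface text tells. Its arguments: {"type":"object","properties":{"steps":{"type":"array"}},"required":["steps"]}

```bash
mkdir -p pics; ls
cat > h.py <<'E'
import numpy as np,cv2
from scipy.spatial.transform import Rotation as R
from cell import telemetry, eyes, ctrl, finder
def T(c):
    a=np.array(c["attitude"],float)
    m=a if a.shape==(3,3) else (R.from_euler('xyz',a).as_matrix() if a.size==3 else R.from_quat(a).as_matrix())
    return m,np.array(c["position"],float)
def world(c,p):
    m,t=T(c); return m@np.array(p,float)+t
def cloud(c,d):
    m,t=T(c); v,u=np.mgrid[0:400,0:640]
    p=np.stack([(u-c["cx"])/c["fx"]*d,(v-c["cy"])/c["fy"]*d,d],-1)
    return p@m.T+t
def proj(c,w):
    m,t=T(c); p=m.T@(np.array(w,float)-t); return c["fx"]*p[0]/p[2]+c["cx"],c["fy"]*p[1]/p[2]+c["cy"]
E
python3 - <<'E'
from h import *
for n in("scene","side"):
    c=eyes.calibration(n); print(n,c)
    im,d=eyes.get_image(n); cv2.imwrite(f"pics/{n}0.png",im); np.savez(f"/tmp/{n}.npz",im=im,d=d)
    for k in("wood_caddy","white_caddy","wood_caddy_button"):
        for r in finder.pinpoint(n,k): w=world(c,r["location"]);print(n,k,round(r["confidence"],2),w.round(),np.round(proj(c,w)))
E
```

```text
pics
scene {'fx': 416.4105692859251, 'fy': 416.4105692859251, 'cx': 314.20021755126373, 'cy': 195.1122039401181, 'position': array([ 860.32202969, -606.79349915, 1151.99053353]), 'attitude': array([-2.61326796,  0.01327807,  0.61204141])}
scene wood_caddy 0.92 [ 286. -492.    0.] [181. 270.]
scene wood_caddy 0.78 [ 353. -216.    1.] [258. 212.]
scene wood_caddy 0.72 [ 613. -201.   -1.] [330. 253.]
scene white_caddy 0.65 [536. 160.  -1.] [371. 159.]Traceback (most recent call last):
  File "<stdin>", line 6, in <module>
ValueError: it knows: white_caddy, wood_caddy
```

View pics/scene0.png

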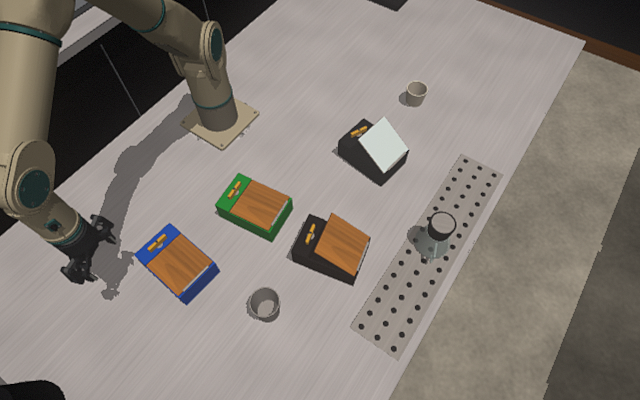

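Run:
```python
from h import *
n="side"
c=eyes.calibration(n); print(n,c)
im,d=eyes.get_image(n); cv2.imwrite(f"pics/{n}0.png",im); np.savez(f"/tmp/{n}.npz",im=im,d=d)
for k in("wood_caddy","white_caddy"):
    for r in finder.pinpoint(n,k): w=world(c,r["location"]);print(n,k,round(r["confidence"],2),w.round(),np.round(proj(c,w)))
```

```text
side {'fx': 366.1219728432772, 'fy': 366.1219728432772, 'cx': 319.20036509920357, 'cy': 197.54332967670894, 'position': array([196.95718353, 746.6425009 , 687.26867999]), 'attitude': array([-2.16665212,  0.02457353, -2.83393136])}
side wood_caddy 0.85 [ 346. -222.    1.] [371. 204.]
side wood_caddy 0.84 [ 282. -488.   -3.] [402. 168.]
side wood_caddy 0.64 [ 613. -206.    0.] [292. 195.]
side white_caddy 0.71 [533. 163.   3.] [270. 276.]
```

Candidates: blue-bodied (181,270) and green-bodied (258,212) wooden-lid look-alikes, white-lidded black one (371,159), and the black body with a raised brown lid (330,253). Only the last fits, at about (613,-203). I'll confirm it in a crop and measure it.

Run:
```python
from h import *
z=np.load("/tmp/scene.npz"); im,d=z["im"],z["d"]; c=eyes.calibration("scene")
P=cloud(c,d)
cv2.imwrite("pics/crop1.png",cv2.resize(im[195:300,270:390],None,fx=6,fy=5.7,interpolation=cv2.INTER_CUBIC)[:600])
near=(np.hypot(P[...,0]-613,P[...,1]+203)<150)&(d>0)
hsv=cv2.cvtColor(im,cv2.COLOR_BGR2HSV).astype(int)
brown=near&(hsv[...,0]<25)&(hsv[...,1]>90)&(P[...,2]>60)
L=P[brown];print(len(L),L.min(0).round(),L.max(0).round())
dark=near&(P[...,2]>20)&(im.max(-1)<70)
D=P[dark&(P[...,2]>70)&(P[...,2]<85)]
print("ledge n",len(D),D.mean(0).round(1),cv2.minAreaRect(D[:,:2].astype(np.float32)))
# brown comps
n,lab,st,ce=cv2.connectedComponentsWithStats(brown.astype(np.uint8))
for i in range(1,n):
    if st[i,4]<15: continue
    Q=P[lab==i]; q=Q-Q.mean(0); s,v=np.linalg.svd(q,full_matrices=False)[1:]
    print(st[i],Q.mean(0).round(1),Q.min(0).round(),Q.max(0).round(),"normal",v[2].round(3),"main",v[0].round(3),cv2.minAreaRect(Q[:,:2].astype(np.float32)))
```

```text
2058 [ 536. -270.   69.] [ 719. -125.  143.]
ledge n 696 [ 560.1 -227.5   77.1] ((617.3598022460938, -204.7682342529297), (189.43865966796875, 129.80859375), 12.319901466369629)
[ 314  213   56   63 1956] [ 649.3 -200.4  110. ] [ 567. -270.   69.] [ 719. -125.  143.] normal [0.46  0.098 0.883] main [ 0.872  0.139 -0.47 ] ((644.0899047851562, -199.4358673095703), (131.07373046875, 127.26220703125), 12.395432472229004)
[305 223  11  22 102] [ 554.8 -217.1   93.3] [ 536. -247.   74.] [ 567. -178.  104.] normal [-0.877 -0.228  0.423] main [ 0.297 -0.949  0.104] ((551.6495971679688, -212.84693908691406), (16.866252899169922, 72.2547378540039), 14.099270820617676)
```

View pics/crop1.png

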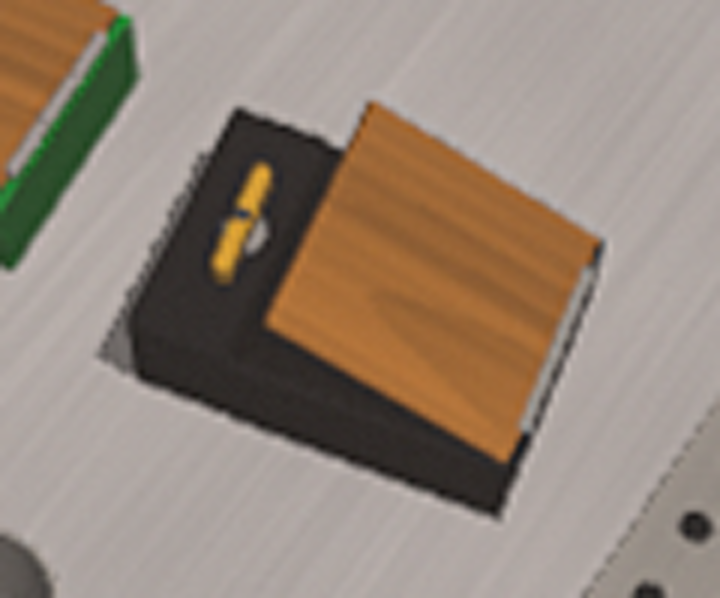

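Confirmed: black body, brown raised lid, button on the ledge at crop (240,225). Pose is about (617,-205), yaw 12.3°, with the lid open about 0.49 rad. The pivot comes out at (555.5,-218), which matches the observed button (555,-217).

Run:
```python
from h import *
s=telemetry.read_state(); print(s["clock"],s["eef_pos"],s["tool_rot"],s["force"]); print(R.from_euler('xyz',s["tool_rot"]).as_matrix().round(3) if np.size(s["tool_rot"])==3 else "")
```

```text
0.3 [ 240.9273098  -603.48525776  230.99260422] [-3.14094447e+00 -9.94439415e-06  3.79797868e-01] [-0.05592131  0.59993828 -0.70123126]
[[ 0.929  0.371 -0.   ]
 [ 0.371 -0.929  0.001]
 [ 0.    -0.001 -1.   ]]
```

move_arm --pt "0 0 0 0.034 0.036 0 0" --pt "0 0 0 0.034 0.036 0 0" --pt "0 0 0 0.034 0.036 0 0" --pt "0 0 0 0.034 0.036 0 0" --pt "0 0 0 0.034 0.036 0 0"

```text
clock: 0.8
eef_pos: [412.2, -422.2, 231.5]
tool_rot: [3.141, -0.0, 0.38]
force: [1.1, -1.0, 0.2]
width: 12.3
gripper_force: 0.0
```

move_arm --pt "0 0 8 0.034 0.036 0 0" --pt "0 0 8 0.034 0.036 0 0" --pt "0 0 8 0.034 0.036 0 0" --pt "0 0 8 0.034 0.036 0 0" --pt "0 0 8 0.034 0.036 0 0"

```text
clock: 1.3
eef_pos: [582.2, -242.2, 231.5]
tool_rot: [3.141, 0.0, 1.083]
force: [0.7, 1.0, -0.1]
width: -0.1
gripper_force: 0.0
```

move_arm --pt "0 0 8 0.031 0.034 0 0" --pt "0 0 8 0 0 -0.02 0" --pt "0 0 8 0 0 -0.02 0" --pt "0 0 8 0 0 -0.02 0" --pt "0 0 8 0 0 0 0"

```text
clock: 1.8
eef_pos: [609.9, -209.2, 168.1]
tool_rot: [-3.136, -0.003, 1.782]
force: [-0.2, 0.5, -0.5]
width: -0.3
gripper_force: 0.0
```

move_arm --pt "0 0 0 0 0 -0.015 0" --pt "0 0 0 0 0 -0.015 0" --pt "0 0 0 0 0 -0.01 0" --pt "0 0 0 0 0 -0.01 0" --pt "0 0 0 0 0 -0.01 0"

```text
clock: 2.3
eef_pos: [612.1, -209.7, 110.6]
tool_rot: [3.142, 0.0, 1.775]
force: [-1.0, -0.6, 0.8]
width: -0.2
gripper_force: 0.5
```

move_arm --pt "0 0 0 0 0 -0.01 0" --pt "0 0 0 0 0 -0.006 0" --pt "0 0 0 0 0 -0.006 0" --pt "0 0 0 0 0 -0.004 0" --pt "0 0 0 0 0 0 0"

```text
clock: 2.8
eef_pos: [611.8, -209.6, 84.8]
tool_rot: [-3.141, -0.0, 1.776]
force: [-0.4, -0.6, -0.3]
width: -0.1
gripper_force: 0.0
```

move_arm --pt "0 0 0 0 0 -0.003 0" --pt "0 0 0 0 0 -0.003 0" --pt "0 0 0 0 0 -0.002 0" --pt "0 0 0 0 0 0 0"

```text
clock: 3.2
eef_pos: [612.1, -209.8, 78.1]
tool_rot: [3.142, 0.0, 1.776]
force: [-1.2, 0.3, 5.0]
width: -0.1
gripper_force: 2.9
```

move_arm --pt "0 0 0 0 0 -0.001 0" --pt "0 0 0 0 0 -0.001 0" --pt "0 0 0 0 0 0 0"

```text
clock: 3.5
eef_pos: [612.1, -209.8, 77.9]
tool_rot: [3.141, 0.001, 1.776]
force: [-5.0, 0.6, 15.5]
width: 0.0
gripper_force: 8.4
```

move_arm --pt "0 0 0 0 0 0.03 0" --pt "0 0 0 0 0 0.035 0.02" --pt "0 0 0 0 0 0.035 0.05" --pt "0 0 0 -0.028 -0.004 0 0.05" --pt "0 0 0 -0.028 -0.004 0 0.05"

```text
clock: 4.0
eef_pos: [556.8, -217.5, 176.7]
tool_rot: [3.138, 0.002, 1.777]
force: [-0.2, -0.8, -1.5]
width: 50.0
gripper_force: 0.0
```

move_arm --pt "0 0 0 0 0 0 0.05" --pt "0 0 0 0 0 0 0.05"

```text
clock: 4.2
eef_pos: [556.1, -218.0, 175.6]
tool_rot: [3.141, 0.0, 1.775]
force: [0.9, -0.2, -0.1]
width: 49.9
gripper_force: 0.0
```

```bash
cat > m.py <<'E'
from h import *
import sys
def meas(n):
    c=eyes.calibration(n); im,d=eyes.get_image(n); cv2.imwrite(f"pics/{n}_{sys.argv[1]}.png",im)
    P=cloud(c,d); hsv=cv2.cvtColor(im,cv2.COLOR_BGR2HSV).astype(int)
    near=(np.hypot(P[...,0]-617,P[...,1]+205)<130)&(d>0)
    br=near&(hsv[...,0]<28)&(hsv[...,1]>90)
    top=br&(P[...,2]>90)&(P[...,2]<110)
    for nm,m in(("button",top),("lid",br&(P[...,2]>60)&(P[...,2]<89))):
        Q=P[m]
        if len(Q)>10: print(n,nm,len(Q),Q.mean(0).round(1),Q[:,2].min().round(),Q[:,2].max().round(),np.round(np.array(sum([list(x) if np.ndim(x) else [x] for x in cv2.minAreaRect(Q[:,:2].astype(np.float32))],[])),1))
    return im
print(telemetry.read_state()["eef_pos"].round(1))
for n in sys.argv[2:]: meas(n)
E
python3 m.py a wrist scene
```

```text
[ 556.1 -218.   175.6]
wrist button 802 [ 554.1 -214.7   97.3] 90.0 100.0 [ 554.6 -216.7   10.    59.4   14.5]
wrist lid 20969 [ 636.4 -192.5   76.9] 64.0 89.0 [ 616.9 -203.2  190.2  127.6   11.4]
scene button 77 [ 557.  -218.1   97.5] 90.0 104.0 [ 556.1 -217.4   10.1   61.6   12.9]
scene lid 2008 [ 638.3 -202.8   77.9] 63.0 89.0 [ 624.5 -203.5  164.5  128.7   12.5]
```

View pics/wrist_a.png

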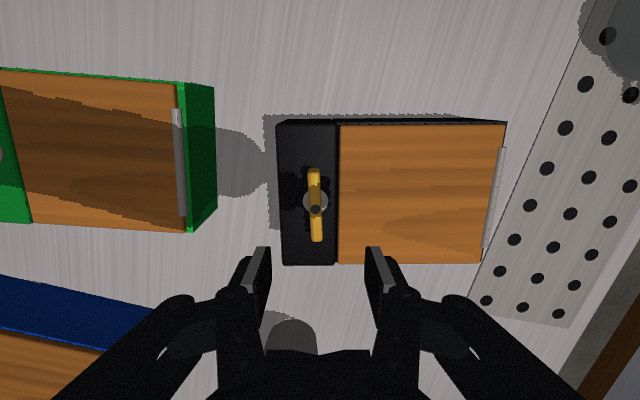

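The lid is flat at 77–78 mm, so it is shut. The button is at (555,-217), about 2° off zero at image (315,205). I'll descend and straddle it.

move_arm --pt "0 0 1 -0.001 0.001 -0.03 0.03" --pt "0 0 1 0 0 -0.03 0.03" --pt "0 0 0 0 0 -0.02 0.03" --pt "0 0 0 0 0 -0.012 0.03" --pt "0 0 0 0 0 0 0.03"

```text
clock: 4.8
eef_pos: [554.7, -215.9, 81.6]
tool_rot: [-3.14, -0.002, 1.812]
force: [-1.1, 0.1, 1.0]
width: 29.8
gripper_force: 0.0
```

move_arm --pt "0 0 0 0 0 0 0.015" --pt "0 0 0 0 0 0 0.013" --pt "0 0 0 0 0 0 0.011"

```text
clock: 5.1
eef_pos: [554.4, -217.1, 84.1]
tool_rot: [-3.141, 0.0, 1.811]
force: [-3.7, 0.5, 1.6]
width: 11.0
gripper_force: 1.5
```

move_arm --pt "0 0 -6 0 0 0 0.011" --pt "0 0 -6 0 0 0 0.011" --pt "0 0 -6 0 0 0 0.011" --pt "0 0 -6 0 0 0 0.011" --pt "0 0 -6 0 0 0 0.011"

```text
clock: 5.6
eef_pos: [554.0, -217.5, 84.0]
tool_rot: [-3.141, 0.001, 1.282]
force: [-3.6, -1.1, 1.1]
width: 11.1
gripper_force: 1.8
```

move_arm --pt "0 0 -6 0 0 0 0.011" --pt "0 0 -6 0 0 0 0.011" --pt "0 0 -6 0 0 0 0.011" --pt "0 0 -6 0 0 0 0.011" --pt "0 0 -6 0 0 0 0.011"

```text
clock: 6.1
eef_pos: [554.3, -217.1, 83.9]
tool_rot: [-3.141, 0.001, 0.759]
force: [-3.3, 0.2, 0.6]
width: 10.9
gripper_force: 1.8
```

move_arm --pt "0 0 -6 0 0 0 0.011" --pt "0 0 -6 0 0 0 0.011" --pt "0 0 -6 0 0 0 0.011" --pt "0 0 -6 0 0 0 0.011" --pt "0 0 -6 0 0 0 0.011"

```text
clock: 6.6
eef_pos: [554.6, -217.2, 84.0]
tool_rot: [3.141, 0.0, 0.236]
force: [-3.3, -1.8, 0.4]
width: 10.9
gripper_force: 2.2
```

move_arm --pt "0 0 -2 0 0 0 0.0105" --pt "0 0 0 0 0 0 0.0105" --pt "0 0 0 0 0 0 0.0"

```text
clock: 6.9
eef_pos: [555.3, -217.1, 84.0]
tool_rot: [3.141, -0.001, 0.207]
force: [-3.9, -0.7, 4.3]
width: 8.4
gripper_force: 60.9
```

move_arm --pt "0 0 0 0 0 0 0.03" --pt "0 0 0 0 0 0 0.03" --pt "0 0 0 0 0 0.03 0.03" --pt "0 0 0 0 0 0.04 0.03" --pt "0 0 0 0 0 0.03 0.03"

```text
clock: 7.4
eef_pos: [556.1, -216.4, 185.2]
tool_rot: [3.141, -0.002, 0.206]
force: [0.4, 0.5, 0.5]
width: 30.0
gripper_force: 0.0
```

move_arm --pt "0 0 0 -0.02 -0.03 0.02 0.03" --pt "0 0 0 -0.02 -0.03 0 0.03" --pt "0 0 0 0 0 0 0.03"

```text
clock: 7.7
eef_pos: [512.2, -282.5, 204.6]
tool_rot: [3.137, 0.0, 0.198]
force: [-1.1, -0.3, 0.1]
width: 29.9
gripper_force: 0.0
```

```bash
python3 m.py b wrist scene side
```

```text
[ 512.2 -282.5  204.6]
wrist button 854 [ 556.4 -217.7   97. ] 90.0 100.0 [ 554.4 -217.2   59.6   10.3   12.4]
wrist lid 16845 [ 617.6 -203.8   77. ] 65.0 89.0 [ 591.2 -209.4  135.3  126.3   11.9]
scene button 83 [ 557.4 -218.8   97.6] 90.0 103.0 [ 556.9 -218.    57.7   11.4   11.1]
scene lid 2010 [ 638.2 -202.4   77.9] 63.0 89.0 [ 616.3 -204.9  181.6  127.4   12.8]
side button 70 [ 550.7 -214.8   96.5] 90.0 104.0 [ 551.  -217.4   56.5   15.7    9. ]
side lid 904 [ 627.7 -188.9   78.9] 68.0 89.0 [ 609.6 -200.6  182.6  129.5   11.9]
```

View pics/wrist_b.png

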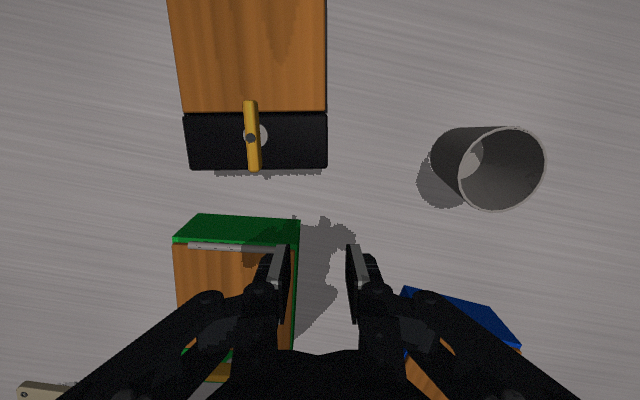

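The wrist picture shows the button (250,135) lying straight across the front edge of the shut lid at 12.4°, against the caddy's 12°. The gripper is clear of everything.

```bash
python3 -c "
from cell import ctrl; print(ctrl.finish_job())"
```

```text
the job is handed in; nothing more can be done
None
```

I shut the brown wooden lid, turned its brass turnbutton straight across the lid's front edge, and handed the job in after about 8 s; the white-lidded caddy was never approached.

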